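# Fold the cover leaf over the loaded peg jig

## Task

Three fold-over jigs stand on the bench, each with a hinged cover leaf left ajar on the robot's side; only one of them has purple peg halves in its nest. With the fingertips, gently push that jig's leaf up and over its hinge until it lies fully flat over the peg halves, then take the fingers away. Do not pinch or flick the leaf, do not disturb or pick up the peg halves, and leave the other jigs' leaves and everything else on the bench alone.

Things in the scene. Friction and masses are not known exactly. Their poses are not given: they have to be found in the camera images.
- loaded_jig: Wooden jig screwed down, board 210 (x) by 104 (y) by 18 mm. Origin: centre of underside, right below the hinge; hinge axis along jig y, 42 mm up. Nest with three slots, top 38.5 mm up, on the +x half (away from the robot). On the -x half, under the ajar leaf, bare board 18 mm high, but a rest 38.5 mm high within 30 mm of the hinge. Holds three purple peg halves.
- loaded_leaf (a joint): Cover leaf of the loaded jig, the one to turn over; rad: 0 level on the -x side (towards the robot), pi/2 upright, pi flat over the nest (end stop). Starts ajar, 0.4 to 1.2. Friction hinge, 0.09 N m (1 N at the free edge): the leaf stays at any angle it is left at.
- loaded_leaf_edge (a point): Middle of the free edge of the loaded jig's leaf, 90 mm from the hinge axis, in the leaf's middle plane (moves with the leaf). Plywood plate 6 mm thick, reaching from 6 to 90 mm from the hinge axis, 80 mm wide along it; the axis lies in its middle plane. Underside painted blue (faces up once turned over).
- empty1_jig: Wooden jig screwed down, board 210 (x) by 104 (y) by 18 mm. Origin: centre of underside, right below the hinge; hinge axis along jig y, 42 mm up. Nest with three slots, top 38.5 mm up, on the +x half (away from the robot). On the -x half, under the ajar leaf, bare board 18 mm high, but a rest 38.5 mm high within 30 mm of the hinge. Its nest is empty.
- empty2_jig: Wooden jig screwed down, board 210 (x) by 104 (y) by 18 mm. Origin: centre of underside, right below the hinge; hinge axis along jig y, 42 mm up. Nest with three slots, top 38.5 mm up, on the +x half (away from the robot). On the -x half, under the ajar leaf, bare board 18 mm high, but a rest 38.5 mm high within 30 mm of the hinge. Its nest is empty.
- empty1_leaf (a joint): Cover leaf of the first empty jig, to be left as it is; rad: 0 level on the -x side (towards the robot), pi/2 upright, pi flat over the nest (end stop). Starts ajar, 0.4 to 1.2. Friction hinge, 0.09 N m (1 N at the free edge): the leaf stays at any angle it is left at.
- empty2_leaf (a joint): Cover leaf of the second empty jig, to be left as it is; rad: 0 level on the -x side (towards the robot), pi/2 upright, pi flat over the nest (end stop). Starts ajar, 0.4 to 1.2. Friction hinge, 0.09 N m (1 N at the free edge): the leaf stays at any angle it is left at.
- empty1_leaf_edge (a point): Middle of the free edge of the first empty jig's leaf (moves with the leaf). Plywood plate 6 mm thick, reaching from 6 to 90 mm from the hinge axis, 80 mm wide along it; the axis lies in its middle plane. Underside painted blue (faces up once turned over).
- empty2_leaf_edge (a point): Middle of the free edge of the second empty jig's leaf (moves with the leaf). Plywood plate 6 mm thick, reaching from 6 to 90 mm from the hinge axis, 80 mm wide along it; the axis lies in its middle plane. Underside painted blue (faces up once turned over).
- peg0: Loose purple plastic peg half, 66 by 10 by 10 mm, lying in a slot of the loaded jig's nest, its top about 2.5 mm below the nest's top. Origin: centre of its underside.
- peg1: Loose purple plastic peg half, 66 by 10 by 10 mm, lying in a slot of the loaded jig's nest, its top about 2.5 mm below the nest's top. Origin: centre of its underside.
- peg2: Loose purple plastic peg half, 66 by 10 by 10 mm, lying in a slot of the loaded jig's nest, its top about 2.5 mm below the nest's top. Origin: centre of its underside.
- cup: Loose red plastic cup, 72 mm across, 85 mm high; origin: centre of its underside. Bystander.
- bowl: Loose pink bowl of springs, 136 mm across, 55 mm high; origin: centre of its underside. Bystander.
- hammer: Loose hammer lying along its x axis, about 0.26 m long. Bystander.
- file: Loose steel file with a wooden handle, lying along its x axis, 260 mm long, 22 mm high. Bystander.
- stray0: Loose purple peg half, 66 by 10 by 10 mm, lying on the bench beyond the jigs; origin: centre of its underside. Bystander.
- stray1: Loose purple peg half, 66 by 10 by 10 mm, lying on the bench at the robot's right; origin: centre of its underside. Bystander.

How it is judged:
At the end, for the whole second after the job is handed in: The loaded jig's leaf lies flat over the nest (within 0.06 rad, about 3.5 degrees, of its end stop) and at rest; the three peg halves are still in their slots (within 12 mm of where they were), the empty jigs' leaf edges are within 10 mm and all bystanders within 20 mm of where they were (value of joint loaded_leaf above 3.08 rad and velocity of joint loaded_leaf between -0.1 and 0.1 rad/s and distance of each of empty1_leaf_edge, empty2_leaf_edge from where it was at the start of the episode below 0.01 m and distance of each of peg0, peg1, peg2 from where it was at the start of the episode below 0.012 m and distance of each of cup, bowl, hammer, file, stray0, stray1 from where it was at the start of the episode below 0.02 m); the robot touches nothing.
It fails at once if the leaf is pinched or forced on its way over (over 30 N from the fingers) (contact force between the fingers and loaded_leaf above 30 N and value of joint loaded_leaf below 3 rad).
It fails at once if the leaf is pressed hard (over 60 N from the fingers) (contact force between the fingers and loaded_leaf above 60 N).
It fails at once if the leaf is flicked or slammed (faster than 8 rad/s) (velocity of joint loaded_leaf above 8 rad/s).
It fails at once if a peg half in the nest is lifted or shifted (over 12 mm) (distance of any of peg0, peg1, peg2 from where it was at the start of the episode above 0.012 m).
It fails at once if an empty jig's leaf is moved (edge over 10 mm), or a bystander is moved or lifted (over 20 mm) (distance of any of empty1_leaf_edge, empty2_leaf_edge from where it was at the start of the episode above 0.01 m or distance of any of cup, bowl, hammer, file, stray0, stray1 from where it was at the start of the episode above 0.02 m).
It also fails if it takes over 38 s, if anything falls off the work surface, if the arm or the gripper's body presses on something with over 40 N, if the wrist force passes 120 N, or if a joint passes its speed limit or range.

## Robot

A 7-joint arm with a two-finger parallel gripper is mounted at the origin on the work surface. World frame = base frame: x ahead of the robot, y to its left, z up, the work surface at z = 0. Lengths are in m, angles in rad, forces in N, time in s.
With the tool pointing down it reaches from about 0.4 to 0.85 m from the base axis. Payload 10.4 kg.
Tool frame: the origin (TCP) lies midway between the tips of the shut fingers; the grasp point (between the pads) lies 19 mm behind it; z points along the fingers, x is the direction in which the jaws open and shut, and the axes are right-handed (so a half turn about z gives the same grasp; the last joint's range is limited). The gripper opens to 85 mm and grips with 20 to 120 N. Pads are 22 mm wide; open, the fingers measure 114 mm over their backs; the gripper's body (76 mm by 85 mm) begins 54 mm behind the grasp point. The pads swing forward as they close: fully open they stand 13 mm farther back than shut.
Start: joints at [-1.338, 0.332, -0.065, 1.46, 0.022, 1.35, -0.088], TCP at [0.158, 0.605, 0.231] pointing down, gripper open.
Joint ranges: [-2.6, 2.6], [-0.5, 2.12], [-1.47, 1.34], [0.16, 2.42], [-1.27, 4.41], [0.06, 2.06], [-2.6, 2.6]. Speed limits (rad/s): [2.22, 2.22, 2.79, 2.79, 3.14, 3.14, 3.14].

## Interface

Orientations are given as a unit quaternion [x, y, z, w].
In Python, from workcell import monitor, eyes, ticket, models gives the robot as it stands.
- The arm moves only by the tool servo_tool, never from a script. Its argument "motion" is a list of rows, each a list of 7 numbers: the opening, from 0 (shut) to 1 (fully open), then the shift along the tool's x, y, z in m, then the turn, a rotation vector about the tool's x, y, z in degrees. In form: [[fingers, tx, ty, tz, rx, ry, rz], ...]. A call has 1 to 20 rows; each row is the pose to reach, as a shift and turn from the pose commanded when the call began, along the tool's axes at that moment; what a row does not reach only later rows make up. A row lasts 1/8 s, in which the tool goes at most 62.5 mm and 10.7 degrees, less where a joint would pass 70% of its speed; a pose out of reach is approached as far as the arm can. A call with a gripper value outside its range is refused whole. The fingers move at their own pace and stop on an object; "grip_force" is the grip in N (left out, the last holds). Time passes only in rows, so rows that repeat a pose let the fingers close. It gives the time, the measured TCP pose, the force and the opening at its end, in the units of the state.
- monitor.get_obs(): the state, without advancing time (a new reading comes with each control period).
- eyes.camera(name): name is "side" or "top" or "wrist"; returns (picture, depth): 480x640x3 uint8, blue, green, red; 480x640 float32, m along the optical axis (not along the pixel's ray), 0 where there is no reading.
- eyes.camera_info(name): a dict with "intrinsics" (3x3 intrinsics, pixels), "extrinsics" (4x4, takes a point from world to camera coordinates); the wrist camera has in their place "tool_from_camera" (4x4, takes a point from camera to tool coordinates, whose origin is the TCP and whose axes are the tool frame's). Camera axes: x right, y down, z forward; pixel columns grow to the right and rows downward; lengths in m; the calibration is good to about 2 mm. A picture is of the moment at which its call begins: read the wrist's pose just before it. camera_info takes no time and is no camera call.
- ticket.hand_in(): hands the job in, once; it reports no verdict.
Trained networks look in the newest picture that a camera, given by its name, has taken for a name from the list of things; names that differ only in an ending like _2 or _b are one class to them, and where a whole thing is asked for, a point or a joint stands for the part that bears it (a point fixed in the world has none). Each returns a list of dicts, best first, with "confidence" (0 to 1); they miss things now and then, are a little off and sometimes report something else, mostly with a low value. They report only what shows in the picture. A call takes as long as a camera call.
- models.boxes_of(camera, thing): "point" ([x, y, z] in m, in the coordinates of the camera as it stood for that picture, good to about 4 mm: the middle of the surface that is visible of it).
The state is a dict: "clock": time; "joint_pos": joint angles; "joint_velocities": joint speeds; "tau": joint torques, N m; "position": TCP position; "ee_rot": TCP orientation; "ft_force": force on the tool from outside, world axes, zero at the start; "torque": the same for the moment, N m; "grip_width": opening from 0.0 (shut) to 1.0 (fully open).
Only numpy, scipy, OpenCV 4.12 (cv2) and the standard library are available. Lean on these libraries where they do the work, as an engineer would, in place of code of your own. Each camera call takes 0.05 s, during which the arm holds its last target. There are 200 camera calls.

## Working session

There is one attempt and no reset: what is moved stays moved. The work goes in short steps, Python scripts to look and compute and a tool call to move; the robot and the scene stay as the last step left them, time stands still between calls to the robot, and variables do not carry over. Pictures are saved under pics/ and viewed, about 8 in all and at most 12, crops included, and the job is handed in when it is done.

Besides the shell and the picture viewer there is one more tool, called after "Call:" as name([rows], argument=value, ...), one row to a line, values as JSON. servo_tool: Moves the arm, as the interface text tells. Its arguments: {"type":"object","properties":{"motion":{"type":"array"},"grip_force":{"type":"number"}},"required":["motion"]}

```bash
mkdir -p pics; cat > h.py <<'E'
import numpy as np, cv2
from workcell import monitor, eyes, ticket, models
from scipy.spatial.transform import Rotation as R
def cloud(c):
    im,d=eyes.camera(c); i=eyes.camera_info(c); K=np.array(i["intrinsics"]); 
    v,u=np.mgrid[:480,:640]; P=np.stack([(u-K[0,2])*d/K[0,0],(v-K[1,2])*d/K[1,1],d],-1)
    T=np.linalg.inv(np.array(i["extrinsics"])); W=P@T[:3,:3].T+T[:3,3]; W[d==0]=np.nan
    return im,W,T
E
python3 - <<'E'
from h import *
o=monitor.get_obs(); print(o)
for c in ("top","side"):
    im,W,T=cloud(c); cv2.imwrite(f"pics/{c}1.png",im); np.save(f"{c}1.npy",W); print(c,T.round(3))
    for n in ("loaded_jig","loaded_leaf","empty1_leaf","peg0"):
        for b in models.boxes_of(c,n)[:4]: print(n,round(b["confidence"],2),(T[:3,:3]@b["point"]+T[:3,3]).round(3))
E
```

```text
{'clock': 0.0, 'joint_pos': array([-1.33761355,  0.33285914, -0.06470312,  1.46097842,  0.02161868,
        1.34990419, -0.08850965]), 'joint_velocities': array([-1.79180440e-04, -8.70541568e-04, -9.63732516e-04, -1.96005563e-03,
        3.63601758e-04,  1.86419284e-04, -2.24062713e-05]), 'tau': array([-6.68136345e-04, -6.25433064e+01,  4.87629231e-02, -3.91615248e+01,
        1.61816902e-02,  9.60735924e-03, -1.81097028e-05]), 'position': array([0.15803789, 0.60428269, 0.23050619]), 'ee_rot': array([ 7.91512344e-01,  6.11152748e-01, -5.47506969e-04,  4.77455834e-04]), 'ft_force': array([ 0.92694193,  0.86109495, -0.0811563 ]), 'torque': array([ 0.01325519, -0.01149668, -0.0728835 ]), 'grip_width': 1.001057252399855}
top [[ 0.012 -0.996  0.09   0.491]
 [-1.    -0.013 -0.017  0.002]
 [ 0.018 -0.09  -0.996  1.211]
 [ 0.     0.     0.     1.   ]]
loaded_jig 0.94 [ 0.509 -0.197  0.023]
loaded_leaf 0.63 [ 0.505 -0.197  0.09 ]
loaded_leaf 0.46 [ 0.496 -0.445  0.011]
loaded_leaf 0.43 [ 0.509 -0.192  0.021]
empty1_leaf 0.86 [0.511 0.006 0.081]
peg0 0.66 [ 0.567 -0.23   0.037]
peg0 0.54 [ 0.577 -0.183  0.04 ]
peg0 0.45 [ 0.571 -0.206  0.035]
peg0 0.31 [0.501 0.436 0.022]
side [[ 0.848 -0.405  0.342  0.266]
 [-0.531 -0.659  0.533 -0.51 ]
 [ 0.01  -0.633 -0.774  0.818]
 [ 0.     0.     0.     1.   ]]
loaded_jig 0.62 [ 0.494 -0.213  0.018]
loaded_leaf 0.91 [ 0.496 -0.206  0.093]
loaded_leaf 0.59 [0.774 0.067 0.056]
empty1_leaf 0.88 [0.506 0.    0.079]
peg0 0.59 [ 0.568 -0.208  0.031]
peg0 0.53 [ 0.572 -0.183  0.033]
peg0 0.51 [ 0.561 -0.227  0.035]
```

View pics/top1.png

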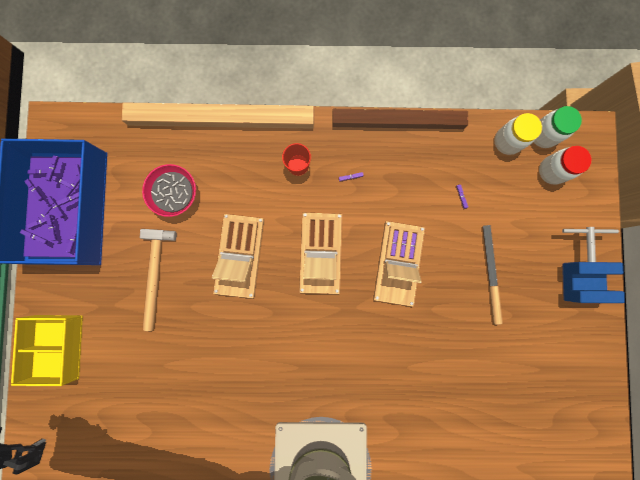

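View pics/side1.png

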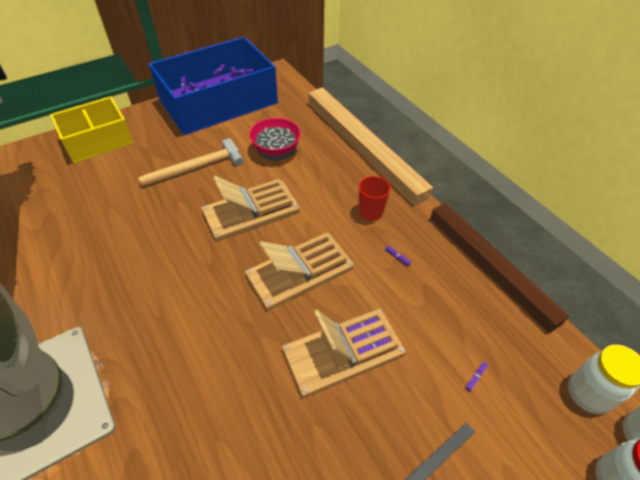

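The loaded jig is the right-hand one, around pixel (400,263) in the top view, with purple pegs at (404,243). Its leaf is ajar at about pixel (403,271), and the other two nests are empty.

```bash
python3 - <<'E'
from h import *
A=[]
for c in("top","side"):
    W=np.load(f"{c}1.npy").reshape(-1,3)
    m=(abs(W[:,0]-.51)<.17)&(abs(W[:,1]+.2)<.1); P=W[m]
    b=P[(P[:,2]>.010)&(P[:,2]<.05)]
    r=cv2.minAreaRect(b[:,:2].astype(np.float32)*1000); print(c,"rect",r,len(b))
    A.append(P)
P=np.vstack(A)
r=cv2.minAreaRect(A[0][(A[0][:,2]>.010)&(A[0][:,2]<.05)][:,:2].astype(np.float32)*1000)
a=np.deg2rad(r[2]); 
while a>.7: a-=np.pi/2
cx=np.array(r[0])/1000; print("yaw",a,cx)
Rz=np.array([[np.cos(a),-np.sin(a)],[np.sin(a),np.cos(a)]])
for c,Q in zip(("top","side"),A):
    q=np.c_[(Q[:,:2]-cx)@Rz,Q[:,2]]
    l=q[(q[:,2]>.055)&(abs(q[:,1])<.05)&(abs(q[:,0])<.1)]
    print(c,len(l),"min",l.min(0).round(3),"max",l.max(0).round(3))
    for z in np.arange(.05,.14,.01):
        s=l[abs(l[:,2]-z)<.005]
        if len(s): print(z.round(2),len(s),np.percentile(s[:,0],[5,50,95]).round(3),np.percentile(s[:,1],[2,98]).round(3))
    print("z board -x", np.median(q[(q[:,0]<-.08)&(q[:,0]>-.1)&(abs(q[:,1])<.04),2]))
E
```

```text
top rect ((524.2940063476562, -199.8408660888672), (105.07040405273438, 210.1786651611328), 81.57318115234375) 2696
side rect ((520.4705200195312, -199.91519165039062), (105.28338623046875, 210.58975219726562), 81.41682434082031) 5342
yaw -0.14707573436071608 [ 0.52429401 -0.19984087]
top 523 min [-0.044 -0.04   0.055] max [-0.001  0.041  0.128]
0.06 68 [-0.009 -0.006 -0.002] [-0.036  0.039]
0.07 65 [-0.015 -0.011 -0.008] [-0.036  0.04 ]
0.08 57 [-0.019 -0.016 -0.013] [-0.037  0.036]
0.09 70 [-0.024 -0.021 -0.018] [-0.038  0.039]
0.1 65 [-0.029 -0.027 -0.024] [-0.038  0.039]
0.11 64 [-0.034 -0.032 -0.029] [-0.038  0.04 ]
0.12 123 [-0.043 -0.039 -0.034] [-0.037  0.039]
0.13 11 [-0.042 -0.039 -0.038] [-0.036  0.027]
z board -x 0.01822986001263538
side 620 min [-0.047 -0.041  0.055] max [-0.007  0.039  0.125]
0.06 75 [-0.013 -0.01  -0.007] [-0.04   0.033]
0.07 67 [-0.018 -0.016 -0.013] [-0.04   0.038]
0.08 70 [-0.024 -0.021 -0.018] [-0.04   0.036]
0.09 68 [-0.029 -0.026 -0.023] [-0.04   0.035]
0.1 72 [-0.034 -0.031 -0.028] [-0.04   0.037]
0.11 71 [-0.039 -0.036 -0.033] [-0.04   0.037]
0.12 196 [-0.047 -0.044 -0.039] [-0.04   0.038]
0.13 1 [-0.045 -0.045 -0.045] [-0.036 -0.036]
z board -x 0.01724817984217769
```

Call:
servo_tool([
  [0,-0.03,0.06,0,0,0,0],
  [0,-0.05,0.12,0,0,0,0],
  [0,-0.08,0.17,0,0,0,0],
  [0,-0.1,0.22,0,0,0,0],
  [0,-0.13,0.27,0,0,0,-1],
  [0,-0.16,0.32,0,0,0,-2],
  [0,-0.19,0.37,0,0,0,-3],
  [0,-0.22,0.408,0,0,0,-4],
  [0,-0.27,0.42,0,0,0,-6.3],
  [0,-0.32,0.43,0,0,0,-6.3],
  [0,-0.37,0.43,0,0,0,-6.3],
  [0,-0.42,0.43,0,0,0,-6.3],
  [0,-0.47,0.44,0,0,0,-6.3],
  [0,-0.52,0.44,0,0,0,-6.3],
  [0,-0.57,0.45,0,0,0,-6.3],
  [0,-0.62,0.45,0,0,0,-6.3],
  [0,-0.66,0.456,0.01,0,0,-6.3],
  [0,-0.696,0.456,0.02,0,0,-6.3],
  [0,-0.696,0.456,0.03,0,0,-6.3],
  [0,-0.696,0.456,0.03,0,0,-6.3],
])

```text
clock: 3.0
position: [0.423, -0.1833, 0.2008]
ee_rot: [0.757, 0.654, -0.0, -0.001]
ft_force: [0.0, 0.9, -0.1]
grip_width: -0.001
```

Call:
servo_tool([
  [0,0,0,0.05,0,0,0],
  [0,0,0,0.09,0,0,0],
  [0,0,0,0.11,0,0,0],
  [0,0,0.02,0.11,0,0,0],
  [0,0,0.035,0.11,0,0,0],
  [0,0,0.04,0.11,0,0,0],
  [0,0,0.045,0.11,0,0,0],
  [0,0,0.05,0.11,0,0,0],
  [0,0,0.055,0.11,0,0,0],
  [0,0,0.06,0.11,0,0,0],
  [0,0,0.065,0.11,0,0,0],
  [0,0,0.07,0.11,0,0,0],
])

```text
clock: 4.5
position: [0.4928, -0.1943, 0.0913]
ee_rot: [0.757, 0.654, 0.0, 0.0]
ft_force: [-2.9, -0.3, 5.8]
grip_width: 0.001
```

```bash
python3 - <<'E'
from h import *
o=monitor.get_obs(); print(o["position"],o["ft_force"])
im,W,T=cloud("side"); cv2.imwrite("pics/s2.png",cv2.resize(im[220:420,200:460],(780,600)))
E
```

```text
[ 0.49279773 -0.19428809  0.09126476] [-2.91968721 -0.28789195  5.82966682]
```

View pics/s2.png

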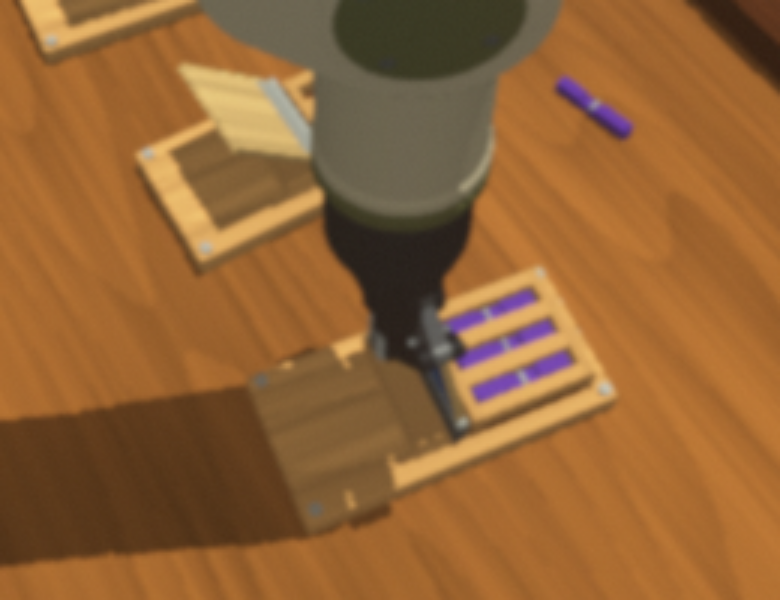

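The pegs are intact at crop pixels (490,315), (505,345) and (523,372). The leaf is nearly upright, seen edge-on at about (440,395). The upward force suggests its edge is touching something above the fingertips, so I'll back off, raise the tool and continue with the tips.

Call:
servo_tool([
  [0,0,-0.006,0,0,0,0],
  [0,0,-0.006,-0.01,0,0,0],
  [0,0,-0.006,-0.022,0,0,0],
  [0,0,-0.006,-0.022,0,0,0],
])

```text
clock: 5.05
position: [0.4874, -0.1935, 0.1147]
ee_rot: [0.757, 0.654, 0.001, 0.001]
ft_force: [0.7, 0.3, 0.3]
grip_width: -0.001
```

Call:
servo_tool([
  [0,0,0.004,0,0,0,0],
  [0,0,0.009,0,0,0,0],
  [0,0,0.014,0,0,0,0],
  [0,0,0.019,0,0,0,0],
  [0,0,0.019,0,0,0,0],
])

```text
clock: 5.68
position: [0.5057, -0.1962, 0.1131]
ee_rot: [0.757, 0.654, -0.0, 0.0]
ft_force: [0.2, -0.7, -0.3]
grip_width: 0.002
```

```bash
cat >> h.py <<'E'
C=np.array([.522,-.2]); a=-.147
Rz=np.array([[np.cos(a),-np.sin(a)],[np.sin(a),np.cos(a)]])
def local(W): return np.concatenate([(W[...,:2]-C)@Rz,W[...,2:]],-1)
E
python3 - <<'E'
from h import *
for c in("side","top"):
    im,W,T=cloud(c); q=local(W).reshape(-1,3)
    if c=="side": cv2.imwrite("pics/s3.png",cv2.resize(im[220:420,200:460],(780,600)))
    for y0 in(-.034,.034):
        l=q[(abs(q[:,1]-y0)<.007)&(q[:,2]>.05)&(q[:,2]<.15)&(abs(q[:,0])<.12)]
        print(c,y0,len(l)); 
        for z in np.arange(.055,.15,.01):
            s=l[abs(l[:,2]-z)<.005]
            if len(s)>2: print("  ",z.round(3),len(s),np.percentile(s[:,0],[5,50,95]).round(3))
E
```

```text
side -0.034 160
   0.055 13 [-0.005 -0.005 -0.001]
   0.065 18 [-0.006 -0.005 -0.001]
   0.075 18 [-0.006 -0.005 -0.   ]
   0.085 15 [-0.007 -0.006 -0.001]
   0.095 19 [-0.007 -0.006 -0.002]
   0.105 18 [-0.007 -0.007 -0.003]
   0.115 18 [-0.008 -0.007 -0.002]
   0.125 22 [-0.008 -0.006 -0.002]
   0.135 19 [-0.008 -0.005 -0.002]
side 0.034 0
top -0.034 0
top 0.034 6
   0.135 5 [-0.     0.001  0.002]
```

View pics/s3.png

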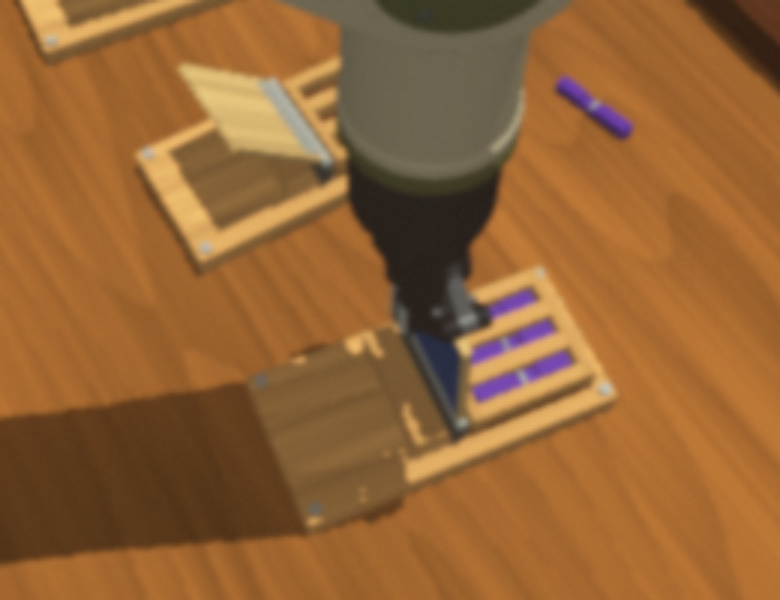

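The leaf is upright: the blue underside is visible at crop pixel (440,370), and depth puts its face at jig x of about -6 mm. Next I'll follow the arc, keeping the tip's front corner about 65 mm from the hinge.

Call:
servo_tool([
  [0,0,0.007,0.003,0,0,0],
  [0,0,0.014,0.006,0,0,0],
  [0,0,0.02,0.007,0,0,0],
  [0,0,0.025,0.0085,0,0,0],
  [0,0,0.0305,0.0105,0,0,0],
  [0,0,0.0355,0.013,0,0,0],
  [0,0,0.0405,0.016,0,0,0],
  [0,0,0.045,0.019,0,0,0],
  [0,0,0.0495,0.0225,0,0,0],
  [0,0,0.0535,0.0265,0,0,0],
  [0,0,0.057,0.031,0,0,0],
  [0,0,0.0605,0.0355,0,0,0],
])

```text
clock: 7.28
position: [0.5654, -0.2049, 0.0774]
ee_rot: [0.757, 0.654, 0.0, -0.0]
ft_force: [-0.5, 0.4, 1.7]
grip_width: -0.001
```

Call:
servo_tool([
  [0,0,0.0027,0.005,0,0,0],
  [0,0,0.005,0.01,0,0,0],
  [0,0,0.007,0.015,0,0,0],
  [0,0,0.0085,0.0205,0,0,0],
  [0,0,0.009,0.023,0,0,0],
  [0,0,0.0095,0.026,0,0,0],
  [0,0,0.01,0.028,0,0,0],
  [0,0,0.01,0.028,0,0,0],
])

```text
clock: 8.28
position: [0.5748, -0.2063, 0.0495]
ee_rot: [0.757, 0.654, -0.0, -0.0]
ft_force: [0.0, 0.3, 0.4]
grip_width: -0.002
```

Call:
servo_tool([
  [0,0,0,0.001,0,0,0],
  [0,0,0,0.002,0,0,0],
  [0,0,0,0.003,0,0,0],
  [0,0,0,0.004,0,0,0],
  [0,0,0,0.004,0,0,0],
])

```text
clock: 8.9
position: [0.5751, -0.2063, 0.0457]
ee_rot: [0.757, 0.654, 0.0, -0.0]
ft_force: [0.1, 0.8, 0.4]
grip_width: 0.0
```

Call:
servo_tool([
  [0,0,0,0.0005,0,0,0],
  [0,0,0,0.001,0,0,0],
  [0,0,0,0.001,0,0,0],
])

```text
clock: 9.28
position: [0.5751, -0.2064, 0.0451]
ee_rot: [0.757, 0.654, 0.0, -0.0]
ft_force: [-1.8, 0.2, 4.7]
grip_width: 0.002
```

Call:
servo_tool([
  [0,0,0,0.0005,0,0,0],
  [0,0,0,0.0005,0,0,0],
])

```text
clock: 9.52
position: [0.5751, -0.2064, 0.045]
ee_rot: [0.757, 0.654, 0.0, -0.0]
ft_force: [-2.7, 2.1, 9.8]
grip_width: -0.0
```

Call:
servo_tool([
  [0,0,0,-0.01,0,0,0],
  [0,0,0,-0.04,0,0,0],
  [0,0,0,-0.08,0,0,0],
  [0,0,0,-0.13,0,0,0],
  [0,0,-0.05,-0.15,0,0,0],
  [0,0,-0.1,-0.15,0,0,0],
  [0,0,-0.15,-0.15,0,0,0],
  [0,0,-0.15,-0.15,0,0,0],
])

```text
clock: 10.52
position: [0.424, -0.1843, 0.1946]
ee_rot: [0.757, 0.653, 0.002, -0.001]
ft_force: [0.7, 0.4, 0.6]
grip_width: 0.003
```

```bash
python3 - <<'E'
from h import *
for c in("side","top"):
    im,W,T=cloud(c); q=local(W)
    cv2.imwrite(f"pics/{c}9.png",im)
    l=q.reshape(-1,3); l=l[(abs(l[:,1])<.036)&(l[:,0]>.012)&(l[:,0]<.085)&(l[:,2]<.08)]
    k=np.c_[l[:,0],l[:,1],np.ones(len(l))]; f=np.linalg.lstsq(k,l[:,2],rcond=None)[0]
    print(c,len(l),f.round(4),np.median(l[:,2]))
    W0=np.load(f"{c}1.npy")
    d=abs(W[...,2]-W0[...,2])>.012; d&=(W[...,2]<.15)&(W0[...,2]<.15)&(abs(q[...,0])+0>.12); print("changed px off jig",d.sum())
print(monitor.get_obs()["ft_force"])
E
```

```text
side 1354 [-0.0046  0.0006  0.0446] 0.04434310728433127
changed px off jig 2368
top 797 [-0.0066 -0.0016  0.0458] 0.04553065183506133
changed px off jig 7844
[ 0.41855749 -0.7568571  -0.14308028]
```

View pics/side9.png

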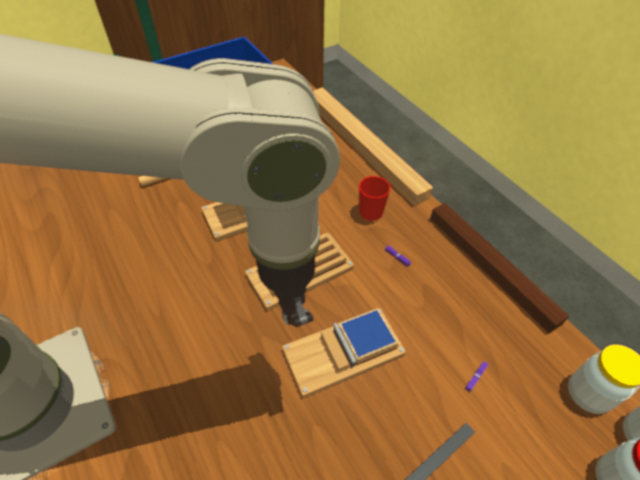

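The leaf lies flat, blue side up, at pixel (368,335). Its measured slope is under 0.007 rad, and the fingers are clear. Handing in.

```bash
python3 -c "
from h import *
print(ticket.hand_in())"
```

```text
the job is handed in; nothing more can be done
None
```

I turned the loaded jig's leaf (the right-hand jig) over with the shut fingertips until it lay flat on its end stop, then withdrew the fingers and handed in at about 10.6 s.

- **Leaf:** both cameras show it blue side up. Its surface is 44–46 mm above the bench, where 45 mm is nominal. Its slope is under 0.007 rad, within the 0.06 rad allowed.
- **Forces:** the highest reading I saw on the way over was about 6.5 N, when the leaf's edge touched something above the fingertips. I backed off and raised the tool before continuing. The final press on the stop read about 10 N. These are readings at the end of each move, not continuous peaks.
- **Robot clear:** after I withdrew the fingers, the wrist force was back to noise, under 1 N.
- **Bystanders and other jigs:** the cup, both stray pegs and the visible part of the file look unmoved in the last side picture. The arm hid the bowl, most of the hammer and the empty jigs' leaves there. I did not view the last top picture.
- **Inconclusive check:** my comparison of depth before and after flagged changed pixels off the jig. I did not mask out the arm, which probably caused most of them, so that check neither confirms nor rules out movement.
- **Pegs:** the three peg halves are now under the leaf and cannot be seen. They looked undisturbed in the last picture before the leaf covered them.

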